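# Gauge a packet and tray it by thickness

### The arm

A 6-joint arm with a two-finger parallel gripper is mounted at the origin on the work surface. World frame = base frame: x ahead of the robot, y to its left, z up, the work surface at z = 0. Lengths are in m, angles in rad, forces in N, time in s.
With the tool pointing down it reaches from about 0.4 to 0.825 m from the base axis. Payload 7 kg.
Tool frame: the origin (TCP) lies midway between the tips of the shut fingers; the grasp point (between the pads) lies 19 mm behind it; z points along the fingers, x is the direction in which the jaws open and shut, and the axes are right-handed (so a half turn about z gives the same grasp; the last joint's range is limited). The gripper opens to 88 mm and grips with 3 to 60 N. Pads are 19 mm wide; open, the fingers measure 130 mm over their backs; the gripper's body (78 mm by 193 mm) begins 47 mm behind the grasp point.
Start: joints at [-0.946, 0.359, 0.012, 0, -1.224, -0.288], TCP at [0.223, -0.637, 0.227] pointing down, gripper open.
Joint ranges: [-3.07, 3.07], [-1.43, 2.12], [-1.02, 1.25], [-3.03, 1.67], [-3.05, -0], [-3.03, 3.03]. Speed limits (rad/s): [2.39, 2.39, 3.01, 3.14, 3.14, 3.14].

### API

Orientations are given as [roll, pitch, yaw] about the fixed x, y, z axes, in that order (R = Rz(yaw) Ry(pitch) Rx(roll)).
In Python, from station import status, eyes, workorder gives the robot as it stands.
- The arm moves only by the shell command python3 -m jog 'ROWS' [OPENING] [FORCE]. ROWS is JSON, a list of rows, each a list of 6 numbers: the shift along the world's x, y, z in mm, then the turn, a rotation vector about the world's x, y, z in rad. A call has 1 to 12 rows; each row shifts and turns the pose as measured when the row begins; what a row does not reach is not made up. A row lasts 1/10 s, in which the tool goes at most 50 mm and 8.59 degrees, less where a joint would pass 70% of its speed; a pose out of reach is approached as far as the arm can. A call with a gripper value outside its range is refused whole. OPENING is the opening, from 0 (shut) to 1 (fully open), set as the call begins (- or left out, the last holds). The fingers move at their own pace and stop on an object; FORCE is the grip in N (left out, the last holds). Time passes only in rows, so rows that do not move let the fingers close. It gives the time, the measured TCP pose, the force and the opening at its end, in the units of the state.
- status.get_state(): the state, without advancing time (a new reading comes with each control period).
- eyes.grab_frame(name): name is "scene" or "top"; returns the picture (480x640x3 uint8, blue, green, red); there is no depth.
- eyes.calibration(name): a dict with "camera_matrix" (3x3 intrinsics, pixels), "cam_to_world" (4x4, takes a point from camera to world coordinates). Camera axes: x right, y up, looking along -z (the intrinsics and any distortion apply to the point x, -y, -z); pixel columns grow to the right and rows downward; lengths in m; the calibration is good to about 2 mm. A picture is of the moment at which its call begins. calibration takes no time and is no camera call.
- workorder.job_done(): hands the job in, once; it reports no verdict.
The state is a dict: "t": time; "q": joint angles; "qd": joint speeds; "joint_efforts": joint torques, N m; "eef_pos": TCP position; "ee_rot": TCP orientation; "force": force on the tool from outside, world axes, zero at the start; "moment": the same for the moment, N m; "width": finger opening in m.
Only numpy, scipy, OpenCV 4.12 (cv2) and the standard library are available. Lean on these libraries where they do the work, as an engineer would, in place of code of your own. Each camera call takes 0.05 s, during which the arm holds its last target. There are 200 camera calls.

### The job

The packet lying on the dark grey counter pad has just been handed in: lay it flat on the base of the packet gauge with one end under the foot, press the black cap down gently until the foot rests on the packet, and hold it a moment for a steady reading. Let the foot spring back right up before you take the packet out, then lay it flat (do not drop it) in the green tray if it is no more than 25 mm thick, or in the red tray if it is thicker. Leave the other two packets and everything else on the counter where they are.

Things in the scene. Friction and masses are not known exactly. Their poses are not given: they have to be found in the camera images.
- pad_centre (a point): centre of the customer pad, a thin dark grey inlay 220 x 130 mm lying flush in the counter top; exactly one packet lies on it at the start, its middle within 25 mm of this point. The pad and packet may be left or right of the gauge
- packet_a: closed flat rigid carton, kraft brown with a paler tape band and a white label; 160 mm long (its x), 56 mm wide (y), 85 to 215 g. Its thickness (z) is somewhere between 15 and 35 mm and not told: the gauge is to find it. Origin at the centre of its underside. Can be carried gripped low and firmly across its width 35 mm from its middle
- packet_b: closed flat rigid carton, off-white with a brown tape band and a yellow label; 160 mm long (its x), 56 mm wide (y), 85 to 215 g. Its thickness (z) is somewhere between 15 and 35 mm and not told: the gauge is to find it. Origin at the centre of its underside. Can be carried gripped low and firmly across its width 35 mm from its middle
- packet_c: closed flat rigid carton, slate grey with a white tape band and a white label; 160 mm long (its x), 56 mm wide (y), 85 to 215 g. Its thickness (z) is somewhere between 15 and 35 mm and not told: the gauge is to find it. Origin at the centre of its underside. Can be carried gripped low and firmly across its width 35 mm from its middle
- gauge: fixed grey C-shaped gauge stand. Origin: centre of the underside of its base plate, 200 (x) x 90 (y) x 12 mm. Column 44 mm wide from x = 61 to 95 mm; its head, 42 mm wide, reaches back to x = -5, underside 90 and top 132 mm above the counter. Foot axis at x = 15, y = 0. Throat open to -x (robot's side) and both sides. A scale plate (x = 62, 30 wide, top at 208) is green to 25 mm, red above
- gauge_anvil (a point): the point on top of the gauge's base plate (12 mm above the counter) straight under the middle of the foot; axes as the gauge's: +x towards the column (whose near face is 46 mm away), z up
- gauge_foot (a joint): height in m of the foot's flat underside (steel disc, 28 mm across) above the base plate = the thickness reading: 0 on the bare base, the packet's thickness when resting on it, 0.060 fully up, where its return spring holds it at the start and when let go. Lowering it takes 2.5 N at the top to 5.5 N at the bottom. A brass pointer shows it on the scale plate
- gauge_cap (a joint): how far in m the cap has been pushed down on its plunger, 0 to 0.008: stays 0 while the foot moves freely, starts to yield at a 7 N push once the foot has met something, at its stop at 11 N. In between, the foot presses on the packet with a right 2 to 7 N; past the stop the full push reaches the packet (over 20 N there is too hard)
- cap_top (a point): middle of the flat top of the black cap, 32 mm across and 22 mm high, on the plunger over the foot: 232 mm above the counter with the foot fully up, and it goes down with foot and cap. Pressed from above with closed fingers
- tray_green: fixed green open tray for packets up to 25 mm, 220 (x) x 160 (y) mm outside, 40 mm high, walls and floor 4 to 5 mm. Origin at the centre of its underside. The packet fits with its length along the tray's x, either way round. It may be left or right of the gauge
- tray_red: fixed red open tray for packets over 25 mm, same size and axes as the green one, on the other side
- ink_pad: bystander: flat stamp pad tin with a blue lid, 112 x 72 x 20 mm, origin at the centre of its underside, on the other side of the gauge from the customer pad
- paperweight: bystander: blue glass dome 72 mm across, 43 mm high, origin at the centre of its underside
- roller: bystander: small wooden parcel roller with a handle, 140 mm long, 100 mm wide, 40 mm high, origin under the middle of the roller
Things that resemble listed ones, but are neither listed nor needed, are in the scene too. Of the things shaped like the packet_a, the brown one is meant.

How it is judged:
On the way, in this order (a step that is already met when the one before it is completed fails the run):
1. with a packet lying flat on the gauge's base under the foot, the foot rests on it (1 N or more) and reads its thickness within 2 mm, for half a second (((x of gauge_anvil in the frame of packet_a between -0.078 and 0.078 m and y of gauge_anvil in the frame of packet_a between -0.026 and 0.026 m and z of packet_a in the frame of gauge_anvil below 0.004 m and angle between packet_a's own z axis and vertical below 0.05 rad and value of joint gauge_foot between 0.018 and 0.022 m and contact force between gauge_foot and packet_a above 1 N) or (x of gauge_anvil in the frame of packet_b between -0.078 and 0.078 m and y of gauge_anvil in the frame of packet_b between -0.026 and 0.026 m and z of packet_b in the frame of gauge_anvil below 0.004 m and angle between packet_b's own z axis and vertical below 0.05 rad and value of joint gauge_foot between 0.026 and 0.03 m and contact force between gauge_foot and packet_b above 1 N) or (x of gauge_anvil in the frame of packet_c between -0.078 and 0.078 m and y of gauge_anvil in the frame of packet_c between -0.026 and 0.026 m and z of packet_c in the frame of gauge_anvil below 0.004 m and angle between packet_c's own z axis and vertical below 0.05 rad and value of joint gauge_foot between 0.031 and 0.035 m and contact force between gauge_foot and packet_c above 1 N))), for 0.5 s.
2. the foot has been let spring back up (above 56 mm) while the packet still lies under it on the base (((x of gauge_anvil in the frame of packet_a between -0.078 and 0.078 m and y of gauge_anvil in the frame of packet_a between -0.026 and 0.026 m and z of packet_a in the frame of gauge_anvil below 0.004 m and angle between packet_a's own z axis and vertical below 0.05 rad and value of joint gauge_foot above 0.056 m and contact force between the fingers and gauge_foot below 0.1 N) or (x of gauge_anvil in the frame of packet_b between -0.078 and 0.078 m and y of gauge_anvil in the frame of packet_b between -0.026 and 0.026 m and z of packet_b in the frame of gauge_anvil below 0.004 m and angle between packet_b's own z axis and vertical below 0.05 rad and value of joint gauge_foot above 0.056 m and contact force between the fingers and gauge_foot below 0.1 N) or (x of gauge_anvil in the frame of packet_c between -0.078 and 0.078 m and y of gauge_anvil in the frame of packet_c between -0.026 and 0.026 m and z of packet_c in the frame of gauge_anvil below 0.004 m and angle between packet_c's own z axis and vertical below 0.05 rad and value of joint gauge_foot above 0.056 m and contact force between the fingers and gauge_foot below 0.1 N))), for 0.1 s.
At the end, for the whole second after the job is handed in: The customer's packet lies flat and still on the floor of the right tray (green up to 25 mm, red if thicker), its middle within 50 mm along and 55 mm across of the tray's; the other two packets are within 20 mm of where they were; the gauge foot is fully up (above 56 mm) (((x of packet_a in the frame of tray_green between -0.05 and 0.05 m and y of packet_a in the frame of tray_green between -0.055 and 0.055 m and z of packet_a in the frame of tray_green below 0.009 m and angle between packet_a's own z axis and vertical below 0.06 rad and linear speed of packet_a below 0.02 m/s and distance of each of packet_b, packet_c from where it was at the start of the episode below 0.02 m) or (x of packet_b in the frame of tray_red between -0.05 and 0.05 m and y of packet_b in the frame of tray_red between -0.055 and 0.055 m and z of packet_b in the frame of tray_red below 0.009 m and angle between packet_b's own z axis and vertical below 0.06 rad and linear speed of packet_b below 0.02 m/s and distance of each of packet_a, packet_c from where it was at the start of the episode below 0.02 m) or (x of packet_c in the frame of tray_red between -0.05 and 0.05 m and y of packet_c in the frame of tray_red between -0.055 and 0.055 m and z of packet_c in the frame of tray_red below 0.009 m and angle between packet_c's own z axis and vertical below 0.06 rad and linear speed of packet_c below 0.02 m/s and distance of each of packet_a, packet_b from where it was at the start of the episode below 0.02 m)) and value of joint gauge_foot above 0.056 m); the robot touches nothing.
It fails at once if a packet is moved while the customer's packet still lies on the pad untouched ((distance of packet_a from where it was at the start of the episode above 0.02 m and distance of packet_b from where it was at the start of the episode below 0.02 m and horizontal distance between packet_b and pad_centre below 0.05 m) or (distance of packet_a from where it was at the start of the episode above 0.02 m and distance of packet_c from where it was at the start of the episode below 0.02 m and horizontal distance between packet_c and pad_centre below 0.05 m) or (distance of packet_b from where it was at the start of the episode above 0.02 m and distance of packet_a from where it was at the start of the episode below 0.02 m and horizontal distance between packet_a and pad_centre below 0.05 m) or (distance of packet_b from where it was at the start of the episode above 0.02 m and distance of packet_c from where it was at the start of the episode below 0.02 m and horizontal distance between packet_c and pad_centre below 0.05 m) or (distance of packet_c from where it was at the start of the episode above 0.02 m and distance of packet_a from where it was at the start of the episode below 0.02 m and horizontal distance between packet_a and pad_centre below 0.05 m) or (distance of packet_c from where it was at the start of the episode above 0.02 m and distance of packet_b from where it was at the start of the episode below 0.02 m and horizontal distance between packet_b and pad_centre below 0.05 m)).
It fails at once if the foot is driven onto a packet with more than 20 N (contact force between gauge_foot and packet_a above 20 N or contact force between gauge_foot and packet_b above 20 N or contact force between gauge_foot and packet_c above 20 N).
It fails at once if a packet is let go more than 50 mm above the counter ((height (world z) of packet_a above 0.05 m and contact force between packet_a and the fingers below 0.05 N) or (height (world z) of packet_b above 0.05 m and contact force between packet_b and the fingers below 0.05 N) or (height (world z) of packet_c above 0.05 m and contact force between packet_c and the fingers below 0.05 N)).
It fails at once if a bystander (ink pad, paperweight, roller) is moved by more than 20 mm (distance of any of ink_pad, paperweight, roller from where it was at the start of the episode above 0.02 m).
It also fails if it takes over 67 s, if anything falls off the work surface, if the arm or the gripper's body presses on something with over 40 N, if the wrist force passes 120 N, or if a joint passes its speed limit or range.

## Working session

There is one attempt and no reset: what is moved stays moved. The work goes in short steps, Python scripts to look and compute and a shell command to move; the robot and the scene stay as the last step left them, time stands still between calls to the robot, and variables do not carry over. Pictures are saved under pics/ and viewed, about 8 in all and at most 12, crops included, and the job is handed in when it is done.

```bash
mkdir -p pics
cat > h.py <<'E'
import numpy as np, cv2
from station import status, eyes, workorder
def grab(n,f):
    im=eyes.grab_frame(n); cv2.imwrite('pics/'+f,im); return im
def ray(n,u,v,z):
    c=eyes.calibration(n);K=np.array(c['camera_matrix']);T=np.array(c['cam_to_world'])
    d=np.linalg.inv(K)@[u,v,1]; d=T[:3,:3]@[d[0],-d[1],-d[2]]; o=T[:3,3]
    return (o+d*(z-o[2])/d[2])
def proj(n,p):
    c=eyes.calibration(n);K=np.array(c['camera_matrix']);T=np.array(c['cam_to_world'])
    q=np.linalg.inv(T)@[*p,1]; w=K@[q[0],-q[1],-q[2]]; return w[:2]/w[2]
E
python3 - <<'E'
from h import *
for n in('top','scene'):
    grab(n,n+'0.png'); c=eyes.calibration(n); print(n,{k:np.round(v,3).tolist() if not isinstance(v,str) else v for k,v in c.items()})
print(status.get_state())
E
```

```text
top {'camera_matrix': [[603.515, 0.0, 312.146], [0.0, 603.515, 246.731], [0.0, 0.0, 1.0]], 'cam_to_world': [[-0.029, 0.993, -0.112, 0.304], [-1.0, -0.029, 0.002, -0.001], [-0.001, 0.112, 0.994, 1.659], [0.0, 0.0, 0.0, 1.0]]}
scene {'camera_matrix': [[486.152, 0.0, 309.55], [0.0, 486.152, 232.362], [0.0, 0.0, 1.0]], 'cam_to_world': [[0.482, -0.656, 0.581, 1.167], [0.876, 0.364, -0.316, -0.364], [-0.004, 0.661, 0.75, 1.026], [0.0, 0.0, 0.0, 1.0]]}
{'t': 0.1, 'q': array([-9.45914254e-01,  3.59335317e-01,  1.11607638e-02, -3.13840381e-04,
       -1.22411686e+00, -2.88114792e-01]), 'qd': array([-2.99736862e-04, -1.13976187e-03,  1.91467905e-03, -8.22879072e-05,
        1.37488689e-04, -9.33934209e-04]), 'joint_efforts': array([-1.60758365e-03, -5.84164596e+01,  2.93748593e+01,  7.01554388e+00,
        1.01484740e-02, -6.37810581e-05]), 'eef_pos': array([ 0.22288483, -0.6366737 ,  0.22570694]), 'ee_rot': array([-3.14145068e+00, -1.51729667e-03,  1.90745664e+00]), 'force': array([-0.03270032, -0.21086612,  0.48523709]), 'moment': array([ 0.00275725, -0.02660797,  0.05938594]), 'width': 0.08769723404724487}
```

View pics/top0.png

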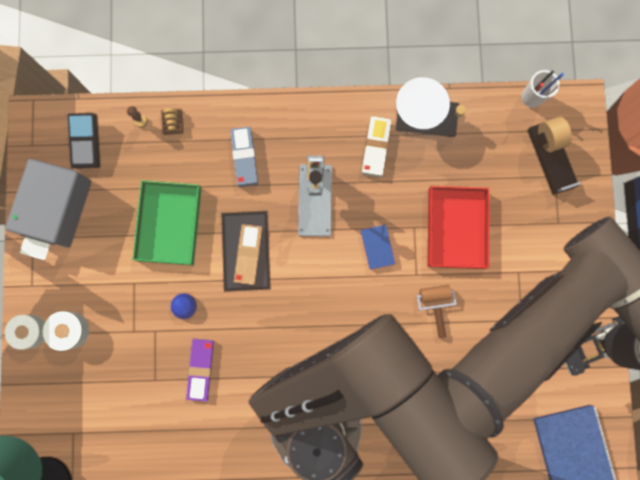

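View pics/scene0.png

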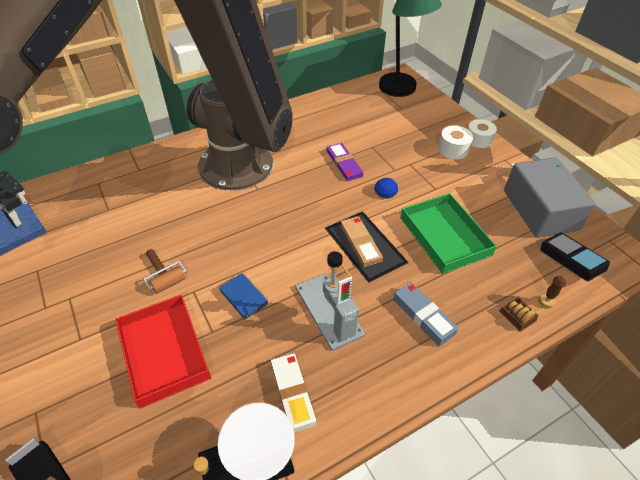

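Top view: the brown packet is on the pad at about (247,254), the gauge is at (316,200) with its cap at (316,177), the green tray is at (167,223) and the red tray at (459,228). The scene view confirms that the customer's packet is packet_a.

```bash
cat > m.py <<'E'
from h import *
im=cv2.imread('pics/top0.png'); hsv=cv2.cvtColor(im,cv2.COLOR_BGR2HSV)
def rect(mask,roi,z,name):
    x0,y0,x1,y1=roi; m=np.zeros_like(mask); m[y0:y1,x0:x1]=mask[y0:y1,x0:x1]
    m=cv2.morphologyEx(m,cv2.MORPH_CLOSE,np.ones((5,5)));m=cv2.morphologyEx(m,cv2.MORPH_OPEN,np.ones((3,3)))
    cs,_=cv2.findContours(m,0,2); c=max(cs,key=cv2.contourArea)
    P=np.array([ray('top',*p[0],z)[:2] for p in c],np.float32)*1000
    (a,b),s,t=cv2.minAreaRect(P); print(name,'c',round(a,1),round(b,1),'size',np.round(s,1),'ang',round(t,1)); print(np.round(cv2.boxPoints(((a,b),s,t))).tolist())
V=hsv[...,2];S=hsv[...,1];H=hsv[...,0]
u=lambda b:(b*255).astype(np.uint8)
rect(u(V>110),(226,216,266,288),.020,'packet')
rect(u(V<85),(215,205,277,297),0,'pad')
rect(u((S<75)&(V>60)),(290,196,342,245),.012,'gaugebase near part')
rect(u((H>45)&(H<75)&(S>100)),(125,170,210,275),.04,'green')
rect(u((V<75)),(300,166,332,190),.232,'cap')
for p in [(299,236),(331,236)]: print(ray('top',*p,.012))
E
python3 m.py
python3 - <<'E'
import cv2
a=cv2.imread('pics/top0.png')[150:300,215:345]; b=cv2.imread('pics/scene0.png')[200:350,290:420]
cv2.imwrite('pics/c.png',cv2.hconcat([cv2.resize(a,(400,460),interpolation=2),cv2.resize(b,(400,460),interpolation=2)]))
E
```

```text
packet c 473.7 171.7 size [ 63.1 165.4] ang 81.2
[[387.0, 153.0], [551.0, 128.0], [560.0, 190.0], [397.0, 216.0]]
pad c 498.7 128.9 size [19.3 89.2] ang 88.8
[[454.0, 120.0], [543.0, 118.0], [544.0, 138.0], [454.0, 139.0]]
gaugebase near part c 573.9 -14.5 size [ 91.5 111.8] ang 88.3
[[517.0, -59.0], [628.0, -62.0], [631.0, 30.0], [519.0, 33.0]]
green c 564.1 387.8 size [159.6 218.5] ang 84.1
[[447.0, 320.0], [665.0, 297.0], [681.0, 456.0], [464.0, 479.0]]
cap c 632.7 -16.8 size [19.3 24.6] ang 88.3
[[620.0, -26.0], [645.0, -27.0], [645.0, -8.0], [621.0, -7.0]]
[0.51929681 0.02977389 0.012     ]
[ 0.51669851 -0.05824324  0.012     ]
```

View pics/c.png

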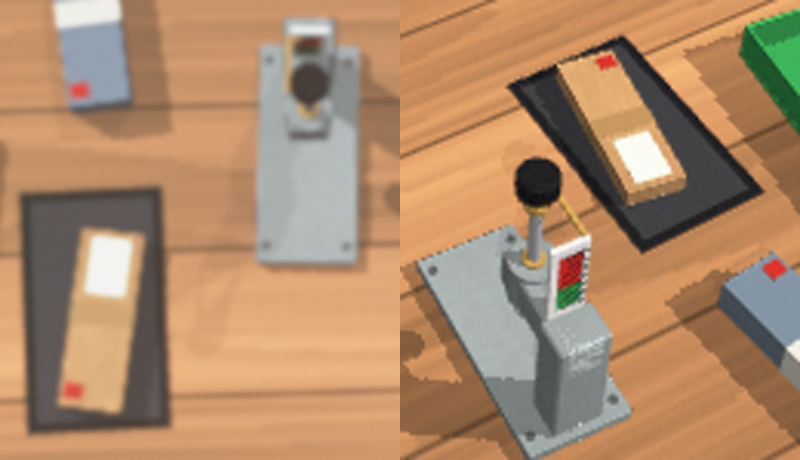

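Measurements agree with the given sizes. Packet middle is (474,172) at yaw −8.7°. Gauge yaw is about −1.5° with the anvil at (633,−16), and the cap comes out at the same spot. Green tray is at (564,388), yaw −6°. Moving above the grasp point at (439,177).

```bash
python3 -m jog '[[28,34,5,0,0,-0.05],[28,34,5,0,0,-0.05],[28,34,5,0,0,-0.05],[28,34,5,0,0,-0.05],[28,34,5,0,0,-0.05],[28,34,5,0,0,-0.05],[28,34,5,0,0,-0.05],[28,34,5,0,0,-0.05],[28,34,5,0,0,-0.05],[28,34,5,0,0,-0.04]]' 1 40; python3 -m jog '[[-6,45,0,0,0,0],[-6,45,0,0,0,0],[-6,45,0,0,0,0],[-6,45,0,0,0,0],[-6,45,0,0,0,0],[-6,45,0,0,0,0],[-6,45,0,0,0,0],[-6,45,0,0,0,0],[-6,45,0,0,0,0],[-6,45,0,0,0,0]]'
```

```text
t: 1.1
eef_pos: [0.5051, -0.2844, 0.2712]
ee_rot: [-3.135, -0.01, 1.389]
force: [1.3, -1.9, 0.3]
width: 0.0879
t: 2.1
eef_pos: [0.442, 0.1826, 0.2684]
ee_rot: [-3.132, -0.01, 1.387]
force: [1.9, -0.1, 0.5]
width: 0.0882
```

```bash
python3 -m jog '[[-1,-2,-40,-0.012,-0.008,0.03],[-1,-2,-40,0,0,0],[0,-1,-40,0,0,0],[0,0,-40,0,0,0],[0,0,0,0,0,0]]'
python3 - <<'E'
from h import *
grab('top','t1.png');grab('scene','s1.png')
a=cv2.imread('pics/top0.png')
a=cv2.imread('pics/t1.png')[200:310,200:300]; b=cv2.imread('pics/s1.png')[170:300,300:430]
cv2.imwrite('pics/c1.png',cv2.hconcat([cv2.resize(a,(400,440),interpolation=2),cv2.resize(b,(400,440),interpolation=2)]))
s=status.get_state();print(s['eef_pos'],s['ee_rot'])
E
```

```text
t: 2.6
eef_pos: [0.4381, 0.184, 0.1047]
ee_rot: [3.139, -0.003, 1.428]
force: [-0.5, -0.7, 0.6]
width: 0.0872
[0.4411337  0.18620751 0.10944967] [ 3.13310851 -0.00812431  1.42877044]
```

View pics/c1.png

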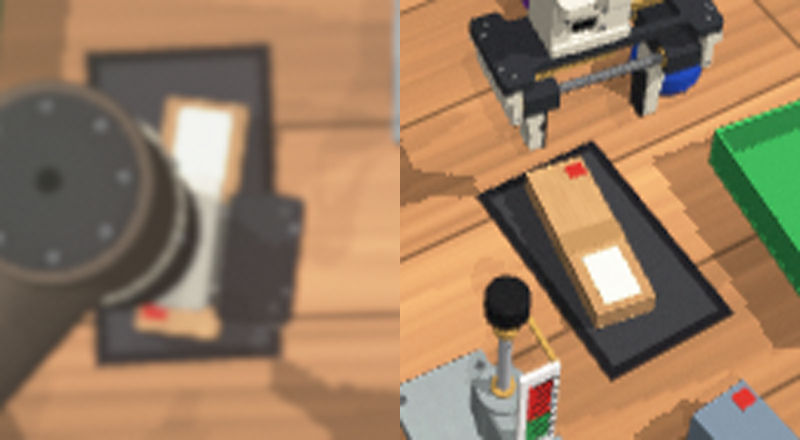

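The fingers straddle the packet, set slightly to +y. I'll correct and descend.

```bash
python3 -m jog '[[0,-7,-35,0,0,0],[0,0,-30,0,0,0],[0,0,-15,0,0,0],[0,0,0,0,0,0],[0,0,0,0,0,0]]'; python3 -c "
from h import *
for i in range(2): s=status.get_state();print(s['eef_pos'],s['ee_rot'],s['force'])"
```

```text
t: 3.2
eef_pos: [0.45, 0.1858, 0.0399]
ee_rot: [3.119, -0.023, 1.431]
force: [0.0, 0.6, 0.5]
width: 0.0875
[0.44995501 0.18579915 0.03986199] [ 3.1185151  -0.02319741  1.43119906] [0.04206336 0.61184922 0.49786259]
[0.44995501 0.18579915 0.03986199] [ 3.1185151  -0.02319741  1.43119906] [0.04206336 0.61184922 0.49786259]
```

```bash
cat >> h.py <<'E'
from scipy.spatial.transform import Rotation as R
def go(x,y,z,yawdeg):
    "shift in mm and rotvec from the measured pose to a tool-down target (mm, deg)"
    s=status.get_state(); r=R.from_euler('xyz',[np.pi,0,np.radians(yawdeg)])*R.from_euler('xyz',s['ee_rot']).inv()
    print('t',round(s['t'],2),'d',np.round(np.array([x,y,z])-1000*s['eef_pos'],1),'rot',np.round(r.as_rotvec(),3),'F',np.round(s['force'],1),'w',round(s['width']*1000,1))
E
for i in 1 2 3; do python3 -m jog '[[0,0,0,0,0,0]]' >/dev/null; python3 -c "
from h import *
go(439.5,177.5,4,81.3)"; done
```

```text
t 3.3 d [-11.6  -9.2 -37.8] rot [-0.022  0.029 -0.012] F [-0.1  0.2  0.2] w 88.0
t 3.4 d [-12.5 -10.1 -39.4] rot [-0.023  0.031 -0.012] F [-0.4  0.6 -0.2] w 87.8
t 3.5 d [-13.1 -10.6 -40.5] rot [-0.025  0.032 -0.012] F [-1.1  0.1  0.8] w 87.4
```

```bash
python3 -m jog '[[-7,-6,-10,-0.012,0.016,-0.006],[-6,-5,-12,-0.013,0.016,-0.006],[-1,-1,-6,0,0,0]]' ; python3 -c "
from h import *
go(439.5,177.5,4,81.3)"
```

```text
t: 3.8
eef_pos: [0.4381, 0.1759, 0.0163]
ee_rot: [-3.141, -0.0, 1.418]
force: [0.1, 0.3, -0.8]
width: 0.0874
t 3.8 d [  1.4   1.6 -12.3] rot [-0.    -0.     0.001] F [ 0.1  0.3 -0.8] w 87.4
```

```bash
python3 -m jog '[[0,0,-8,0,0,0],[0,0,-4,0,0,0]]' ; python3 -c "
from h import *
go(439.5,177.5,4,81.3)"
```

```text
t: 4.0
eef_pos: [0.4371, 0.1749, 0.002]
ee_rot: [-3.14, 0.002, 1.418]
force: [-0.1, 0.6, 1.0]
width: 0.0876
t 4.0 d [2.4 2.6 2. ] rot [ 0.002 -0.002  0.001] F [-0.1  0.6  1. ] w 87.6
```

```bash
python3 -m jog '[[1,1,3,0,0,0],[0,0,0,0,0,0],[0,0,0,0,0,0],[0,0,0,0,0,0],[0,0,0,0,0,0],[0,0,0,0,0,0]]' 0 45; python3 -c "
from h import *
go(439.5,177.5,4,81.3)"
```

```text
t: 4.6
eef_pos: [0.4383, 0.1761, 0.0046]
ee_rot: [-3.139, 0.003, 1.418]
force: [-0.2, -0.6, -1.2]
width: 0.0558
t 4.6 d [ 1.2  1.4 -0.6] rot [ 0.002 -0.003  0.001] F [-0.2 -0.6 -1.2] w 55.8
```

```bash
python3 -m jog '[[0,0,10,0,0,0],[0,0,15,0,0,0],[0,0,10,0,0,0],[0,-20,0,0,0,0.025],[0,-30,0,0,0,0.025],[0,-30,0,0,0,0.025],[0,-30,0,0,0,0.025],[0,-30,0,0,0,0.025],[0,-25,0,0,0,0],[0,-15,0,0,0,0],[0,-5,0,0,0,0]]'; python3 -c "
from h import *
go(543,-13.6,36,88.5)"
```

```text
t: 5.7
eef_pos: [0.4389, -0.0134, 0.048]
ee_rot: [3.138, -0.001, 1.552]
force: [-0.0, -0.0, -1.1]
width: 0.0555
t 5.7 d [104.1  -0.2 -12. ] rot [-0.001  0.004 -0.008] F [-0.  -0.  -1.1] w 55.5
```

```bash
python3 -m jog '[[15,0,-4,0,0,-0.008],[20,0,-4,0,0,0],[20,0,-3,0,0,0],[20,0,0,0,0,0],[15,0,0,0,0,0],[9,0,0,0,0,0],[2,0,0,0,0,0]]'
python3 - <<'E'
from h import *
go(543,-13.6,30,88.5)
a=grab('top','t2.png')[140:260,270:370]; b=grab('scene','s2.png')[210:360,270:400]
cv2.imwrite('pics/c2.png',cv2.hconcat([cv2.resize(a,(400,480),interpolation=2),cv2.resize(b,(400,480),interpolation=2)]))
go(543,-13.6,30,88.5)
E
```

```text
t: 6.4
eef_pos: [0.5476, -0.0108, 0.038]
ee_rot: [3.134, -0.003, 1.544]
force: [-0.9, 0.3, -0.0]
width: 0.0557
t 6.4 d [-4.6 -2.8 -8. ] rot [-0.003  0.008  0.001] F [-0.9  0.3 -0. ] w 55.7
t 6.5 d [-3.4 -2.5 -8. ] rot [-0.003  0.007  0.001] F [ 0.1 -0.3 -1.1] w 55.6
```

View pics/c2.png

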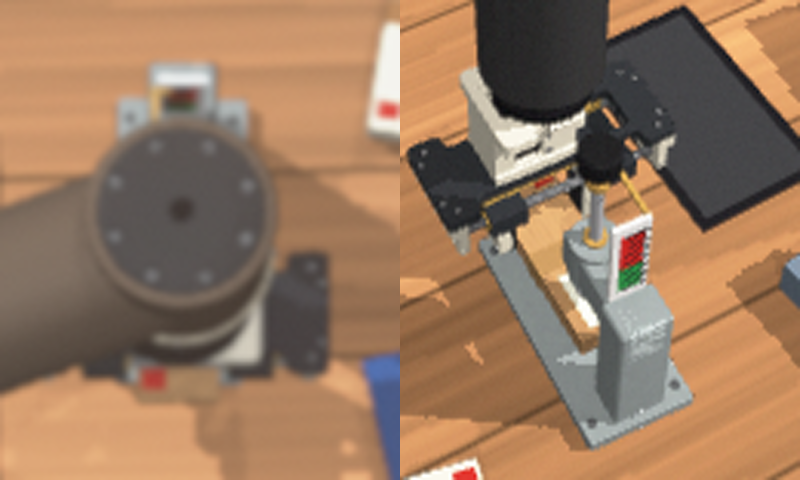

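Packet far end sits under the foot, short of the column, and lies straight along the base. Lowering.

```bash
python3 -m jog '[[-3,-2,-7,-0.003,0.008,0],[0,0,-6,0,0,0],[0,0,-4,0,0,0]]'; python3 -c "
from h import *
go(543,-13.6,16.6,88.5)"
```

```text
t: 6.8
eef_pos: [0.5414, -0.0131, 0.0203]
ee_rot: [-3.14, 0.0, 1.544]
force: [0.1, -0.3, -0.5]
width: 0.0552
t 6.8 d [ 1.6 -0.5 -3.7] rot [ 0.    -0.001  0.001] F [ 0.1 -0.3 -0.5] w 55.2
```

```bash
python3 -m jog '[[0,0,-2,0,0,0],[0,0,-1.5,0,0,0]]'; python3 -c "
from h import *
go(543,-13.6,16.6,88.5)"
```

```text
t: 7.0
eef_pos: [0.5405, -0.0132, 0.0164]
ee_rot: [-3.139, 0.001, 1.544]
force: [-8.6, 4.1, 24.5]
width: 0.0559
t 7.0 d [ 2.5 -0.4  0.2] rot [ 0.001 -0.003  0.   ] F [-8.6  4.1 24.5] w 55.9
```

```bash
python3 -m jog '[[0,0,1,0,0,0],[0,0,0,0,0,0],[0,0,0,0,0,0],[0,0,0,0,0,0]]' 0.85; python3 -m jog '[[0,0,10,0,0,0],[0,0,20,0,0,0],[-5,0,30,0,0,0],[-10,0,40,0,0,0],[-10,0,40,0,0,0],[0,0,40,0,0,0],[0,0,40,0,0,0],[0,0,20,0,0,0],[0,0,0,0,0,0]]' 0
python3 - <<'E'
from h import *
go(633,-16,250,88.5)
b=grab('scene','s3.png')[210:360,270:400]
go(633,-16,250,88.5)
cv2.imwrite('pics/c3.png',cv2.resize(b,(520,600),interpolation=2))
E
```

```text
t: 7.4
eef_pos: [0.5412, -0.013, 0.0181]
ee_rot: [-3.141, 0.001, 1.545]
force: [-0.2, 0.1, -0.4]
width: 0.0739
t: 8.3
eef_pos: [0.512, -0.0149, 0.2734]
ee_rot: [3.14, 0.001, 1.545]
force: [0.2, 0.2, -0.6]
width: 0.0081
t 8.3 d [121.   -1.1 -23.4] rot [ 0.001  0.001 -0.   ] F [ 0.2  0.2 -0.6] w 8.1
t 8.35 d [121.4  -1.1 -22.2] rot [0.001 0.    0.   ] F [0.4 0.  0.5] w 4.1
```

View pics/c3.png

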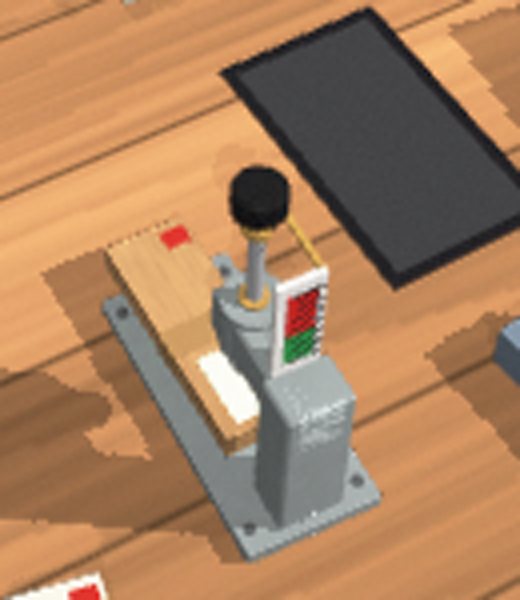

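Packet lies flat and straight on the base, label end under the foot. The cap is at about (335,257) in the full scene picture.

```bash
python3 - <<'E'
from h import *
im=cv2.imread('pics/s3.png') if False else cv2.imread('pics/s3.png')
m=((im.max(2)<60)*255).astype(np.uint8); k=np.zeros_like(m); k[245:275,320:350]=m[245:275,320:350]
x,y,w,h=cv2.boundingRect(k); print(x,y,w,h, ray('scene',x+w/2-.5,y+h/2-.5,.221))
print(proj('scene',[.633,-.016,.221]))
E
python3 -m jog '[[20,0,0,0,0,0],[30,0,0,0,0,0],[30,0,0,0,0,0],[20,0,0,0,0,0],[14,0,0,0,0,0],[4,0,0,0,0,0]]'; python3 -c "
from h import *
go(633,-16,250,88.5)"
```

```text
328 245 22 22 [ 0.62981452 -0.002826    0.221     ]
[333.91923111 258.90243673]
t: 8.95
eef_pos: [0.6293, -0.0154, 0.2672]
ee_rot: [-3.134, 0.001, 1.544]
force: [0.2, -0.4, -1.0]
width: 0.0005
t 8.95 d [  3.7  -0.6 -17.2] rot [ 0.001 -0.007  0.   ] F [ 0.2 -0.4 -1. ] w 0.5
```

```bash
python3 -m jog '[[3,0,-12,0,-0.007,0],[0,0,-12,0,0,0],[0,0,-10,0,0,0]]'; python3 -m jog '[[0,0,-5,0,0,0],[0,0,-5,0,0,0],[0,0,-5,0,0,0]]'; python3 -c "
from h import *
go(633,-16,190,88.5)"
```

```text
t: 9.25
eef_pos: [0.6314, -0.0157, 0.2303]
ee_rot: [-3.139, 0.001, 1.544]
force: [-0.5, -0.7, 2.7]
width: 0.0005
t: 9.55
eef_pos: [0.6312, -0.0157, 0.215]
ee_rot: [-3.141, 0.001, 1.545]
force: [0.1, 0.1, 2.8]
width: 0.0007
t 9.55 d [  1.8  -0.3 -25. ] rot [ 0.001 -0.001  0.   ] F [0.1 0.1 2.8] w 0.7
```

Contact as expected, about 2.8 N. Continuing gently.

```bash
python3 -m jog '[[0,0,-4,0,0,0],[0,0,-4,0,0,0],[0,0,-4,0,0,0],[0,0,-3,0,0,0]]';python3 -m jog '[[0,0,-2,0,0,0],[0,0,-2,0,0,0],[0,0,-1.5,0,0,0]]'
```

```text
t: 9.95
eef_pos: [0.6313, -0.0157, 0.2003]
ee_rot: [3.141, 0.001, 1.545]
force: [-1.0, 0.5, 4.2]
width: 0.0003
t: 10.25
eef_pos: [0.6313, -0.0157, 0.1945]
ee_rot: [3.141, 0.001, 1.545]
force: [0.1, 0.0, 4.6]
width: 0.0005
```

```bash
python3 -c "
from h import *
go(633,-16,188,88.5)"
```

```text
t 10.25 d [ 1.7 -0.3 -6.5] rot [ 0.001  0.001 -0.   ] F [0.1 0.  4.6] w 0.5
```

```bash
python3 -m jog '[[0,0,-1.5,0,0,0]]';python3 -m jog '[[0,0,-1.5,0,0,0]]';python3 -m jog '[[0,0,-1.5,0,0,0]]'
```

```text
t: 10.35
eef_pos: [0.6313, -0.0157, 0.193]
ee_rot: [3.141, 0.001, 1.545]
force: [-0.9, 0.5, 4.2]
width: -0.0
t: 10.45
eef_pos: [0.6313, -0.0157, 0.1915]
ee_rot: [3.141, 0.001, 1.545]
force: [-1.5, 0.2, 7.8]
width: 0.0002
t: 10.55
eef_pos: [0.6313, -0.0157, 0.1904]
ee_rot: [3.14, 0.001, 1.545]
force: [-3.1, 1.2, 7.4]
width: 0.0008
```

The foot met the packet at TCP height about 192 mm, so the reading is about 20 mm. I'll push the cap in to mid-travel and hold.

```bash
python3 -m jog '[[0,0,-1.5,0,0,0],[0,0,-1,0,0,0],[0,0,0,0,0,0]]';python3 -m jog '[[0,0,0,0,0,0],[0,0,0,0,0,0],[0,0,0,0,0,0]]'
python3 - <<'E'
from h import *
b=grab('scene','s4.png')[230:350,290:390]
go(633,-16,188,88.5)
cv2.imwrite('pics/c4.png',cv2.resize(b,(500,600),interpolation=2))
E
```

```text
t: 10.85
eef_pos: [0.6314, -0.0157, 0.1893]
ee_rot: [3.139, 0.001, 1.546]
force: [-1.5, 0.7, 8.7]
width: 0.0001
t: 11.15
eef_pos: [0.6313, -0.0157, 0.191]
ee_rot: [3.138, 0.002, 1.546]
force: [-1.9, 1.0, 7.4]
width: 0.0
t 11.2 d [ 1.7 -0.3 -3.1] rot [ 0.002  0.003 -0.002] F [-2.6  1.7  8. ] w 0.5
```

View pics/c4.png

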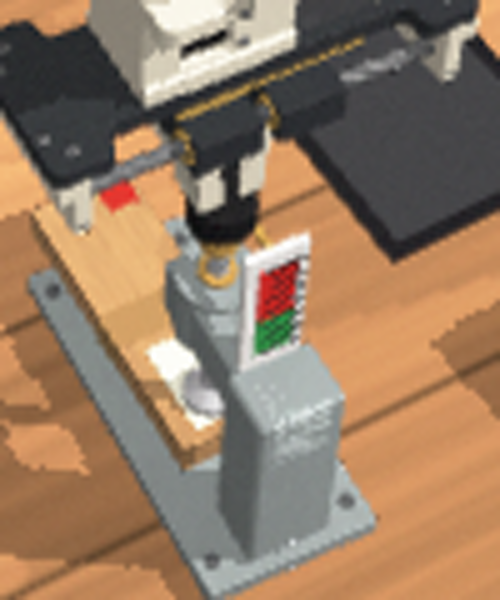

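The foot disc rests on the packet's label. The arm creeps up in zero rows, so I'll hold another second with a small downward bias.

```bash
python3 -m jog '[[0,0,-1.5,0,0,0],[0,0,-1.5,0,0,0],[0,0,-1,0,0,0],[0,0,-0.6,0,0,0]]';python3 -m jog '[[0,0,-0.6,0,0,0],[0,0,-0.6,0,0,0],[0,0,-0.6,0,0,0],[0,0,-0.6,0,0,0],[0,0,-0.6,0,0,0],[0,0,-0.6,0,0,0]]'
```

```text
t: 11.6
eef_pos: [0.6314, -0.0157, 0.1889]
ee_rot: [3.136, 0.002, 1.547]
force: [-2.4, 0.6, 8.4]
width: 0.0002
t: 12.2
eef_pos: [0.6314, -0.0157, 0.1892]
ee_rot: [3.134, 0.002, 1.548]
force: [-2.1, 1.0, 8.2]
width: 0.0001
```

Steady at 8.3 N. Cap yield is about 2.6 mm, so the reading is about 19.7 mm, which means green. Letting the foot rise and going back over the packet.

```bash
python3 -m jog '[[0,0,8,0,0,0],[0,0,10,0,0,0],[0,0,10,0,0,0],[0,0,10,0,0,0],[0,0,10,0,0,0],[0,0,12,0,0,0],[0,0,12,0,0,0],[0,0,0,0,0,0]]' 0; python3 -m jog '[[-20,0,3,0.004,0.004,0],[-30,0,0,0,0,0],[-30,0,0,0,0,0],[-30,0,0,0,0,0],[-10,0,0,0,0,0],[0,0,0,0,0,0]]' 0.85
python3 - <<'E'
from h import *
b=grab('scene','s5.png')[220:360,270:400]
a=grab('top','t5.png')[140:260,270:370]
go(541.5,-13.2,250,88.5)
cv2.imwrite('pics/c5.png',cv2.hconcat([cv2.resize(a,(400,480),interpolation=2),cv2.resize(b,(400,480),interpolation=2)]))
E
```

```text
t: 13.0
eef_pos: [0.6309, -0.0157, 0.2668]
ee_rot: [3.135, 0.001, 1.547]
force: [1.2, 0.2, -0.9]
width: 0.0004
t: 13.6
eef_pos: [0.5058, -0.0158, 0.2667]
ee_rot: [-3.139, -0.003, 1.546]
force: [0.3, 0.3, 1.0]
width: 0.043
t 13.7 d [ 34.3   2.6 -16.6] rot [-0.002 -0.002 -0.002] F [ 0.9  0.2 -0.1] w 50.9
```

View pics/c5.png

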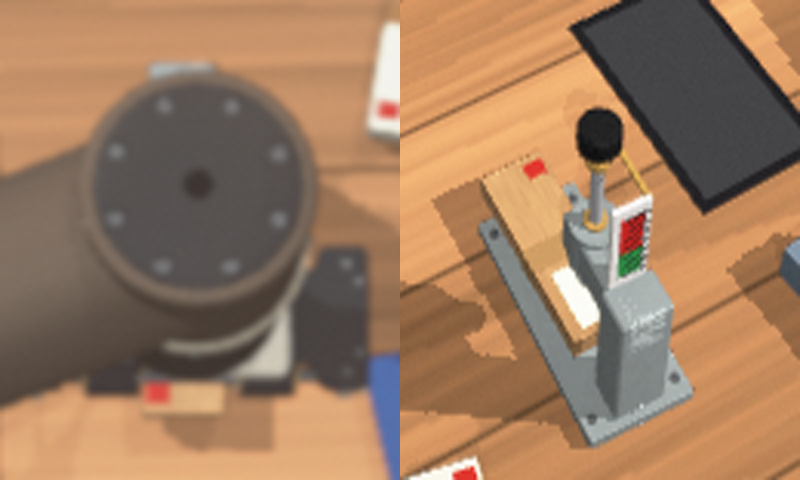

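Foot is fully up and the packet is undisturbed. Going back down to regrip.

```bash
python3 -m jog '[[8,1,-35,0,0,0],[8,1,-40,0,0,0],[8,0,-40,0,0,0],[6,0,-40,0,0,0],[4,0,-30,0,0,0],[0,0,-20,0,0,0],[0,0,0,0,0,0]]' 0.92; python3 -c "
from h import *
go(541.5,-13.2,17.5,88.5)"
```

```text
t: 14.4
eef_pos: [0.5503, -0.0137, 0.0526]
ee_rot: [3.14, -0.002, 1.546]
force: [-0.7, 0.3, 0.4]
width: 0.0805
t 14.4 d [ -8.8   0.5 -35.1] rot [-0.001  0.001 -0.001] F [-0.7  0.3  0.4] w 80.5
```

```bash
python3 -m jog '[[-8,0,-14,0,0,0],[0,0,-10,0,0,0],[0,0,-6,0,0,0]]'; python3 -c "
from h import *
go(541.5,-13.2,17.5,88.5)"
```

```text
t: 14.7
eef_pos: [0.5462, -0.0133, 0.0226]
ee_rot: [3.139, -0.001, 1.547]
force: [-0.1, -0.1, 0.7]
width: 0.0803
t 14.7 d [-4.7  0.1 -5.1] rot [-0.001  0.003 -0.002] F [-0.1 -0.1  0.7] w 80.3
```

```bash
python3 -m jog '[[-4,0,-3,0,0.003,0],[-1,0,-1.5,0,0,0]]'; python3 -m jog '[[0,0,0,0,0,0],[0,0,0,0,0,0],[0,0,0,0,0,0],[0,0,0,0,0,0],[0,0,0,0,0,0]]' 0 45; python3 -c "
from h import *
go(541.5,-13.2,17.5,88.5)"
```

```text
t: 14.9
eef_pos: [0.5423, -0.0132, 0.0184]
ee_rot: [3.141, -0.001, 1.547]
force: [-0.2, 0.8, 1.2]
width: 0.0807
t: 15.4
eef_pos: [0.5436, -0.0128, 0.0204]
ee_rot: [3.137, -0.002, 1.547]
force: [0.3, -0.1, -1.4]
width: 0.0558
t 15.4 d [-2.1 -0.4 -2.9] rot [-0.002  0.004 -0.003] F [ 0.3 -0.1 -1.4] w 55.8
```

```bash
python3 -m jog '[[0,0,8,0,0.004,0],[-5,0,8,0,0,0],[-15,0,0,0,0,0],[-25,0,0,0,0,0],[-25,0,0,0,0,0],[-25,0,0,0,0,0],[-20,0,0,0,0,0],[0,0,10,0,0,0],[0,0,20,0,0,0],[0,0,20,0,0,0],[0,0,5,0,0,0]]'; python3 -c "
from h import *
go(529,391.7,85,84)"
```

```text
t: 16.5
eef_pos: [0.4227, -0.0135, 0.0994]
ee_rot: [3.139, -0.003, 1.547]
force: [0.2, -0.8, -0.9]
width: 0.0553
t 16.5 d [106.3 405.2 -14.4] rot [-0.003  0.002 -0.081] F [ 0.2 -0.8 -0.9] w 55.3
```

```bash
python3 -m jog '[[2,20,0,0,0,-0.01],[8,35,0,0,0,-0.01],[10,40,0,0,0,-0.01],[10,40,0,0,0,-0.01],[10,40,0,0,0,-0.01],[12,40,0,0,0,-0.01],[12,40,0,0,0,-0.01],[12,40,0,0,0,-0.01],[12,40,0,0,0,0],[10,35,0,0,0,0],[5,20,0,0,0,0],[0,8,0,0,0,0]]'; python3 -c "
from h import *
go(529,391.7,85,84)"
```

```text
t: 17.7
eef_pos: [0.5288, 0.4011, 0.1003]
ee_rot: [3.135, -0.007, 1.459]
force: [-0.4, -0.6, -1.7]
width: 0.0548
t 17.7 d [  0.2  -9.4 -15.3] rot [-0.006  0.007  0.007] F [-0.4 -0.6 -1.7] w 54.8
```

```bash
python3 -m jog '[[0,-6,-15,-0.006,0.007,0.007],[0,-3,-18,0,0,0],[0,0,-18,0,0,0],[0,0,-8,0,0,0],[0,0,0,0,0,0]]'
python3 - <<'E'
from h import *
b=grab('scene','s6.png')[160:300,380:510]
a=grab('top','t6.png')[160:280,110:220]
go(529,391.7,12,84)
cv2.imwrite('pics/c6.png',cv2.hconcat([cv2.resize(a,(400,480),interpolation=2),cv2.resize(b,(400,480),interpolation=2)]))
E
```

```text
t: 18.2
eef_pos: [0.5268, 0.3878, 0.036]
ee_rot: [-3.138, 0.004, 1.466]
force: [0.1, -0.1, -1.3]
width: 0.0556
t 18.3 d [  1.5   3.  -25.5] rot [ 0.002 -0.002  0.   ] F [ 0.3  0.1 -0.8] w 55.3
```

View pics/c6.png

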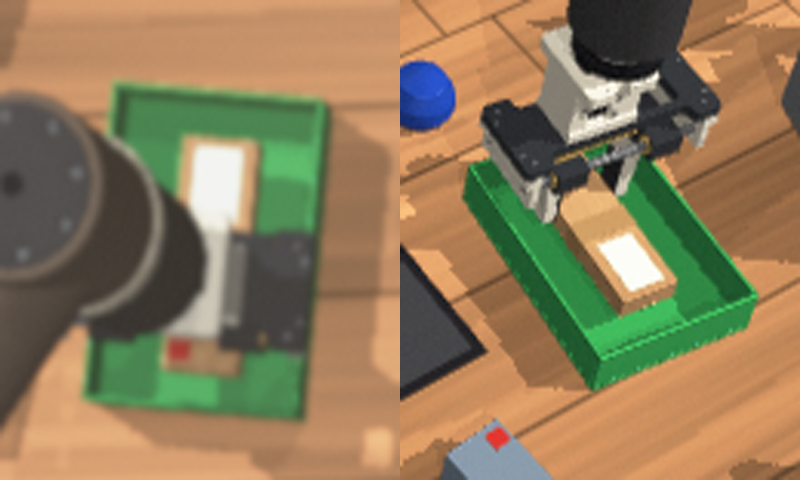

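Packet is inside the green tray outline, central and parallel to the walls. Lowering to the floor.

```bash
python3 -m jog '[[1,2,-10,0,0,0],[0,0,-8,0,0,0],[0,0,-3,0,0,0]]';python3 -m jog '[[0,0,-2,0,0,0]]'; python3 -m jog '[[0,0,-2,0,0,0]]'
```

```text
t: 18.6
eef_pos: [0.5298, 0.3919, 0.0178]
ee_rot: [3.141, -0.002, 1.466]
force: [-0.8, -0.4, -0.7]
width: 0.0552
t: 18.7
eef_pos: [0.5298, 0.3919, 0.0155]
ee_rot: [3.141, -0.002, 1.466]
force: [-0.5, 0.1, -0.9]
width: 0.0555
t: 18.8
eef_pos: [0.5298, 0.392, 0.0133]
ee_rot: [3.141, -0.002, 1.466]
force: [-0.1, -0.2, -0.8]
width: 0.0556
```

```bash
python3 -m jog '[[0,0,-1.5,0,0,0]]';python3 -m jog '[[0,0,-1,0,0,0]]'
```

```text
t: 18.9
eef_pos: [0.5298, 0.392, 0.0122]
ee_rot: [3.141, -0.002, 1.467]
force: [-6.1, -2.4, 14.7]
width: 0.0559
t: 19.0
eef_pos: [0.5298, 0.392, 0.0122]
ee_rot: [3.141, -0.002, 1.467]
force: [-4.8, -2.8, 10.9]
width: 0.0553
```

Floor contact. Releasing with the fingers opened only partly, then retreating straight up.

```bash
python3 -m jog '[[0,0,0,0,0,0],[0,0,0,0,0,0],[0,0,0,0,0,0],[0,0,0,0,0,0]]' 0.8; python3 -m jog '[[0,0,10,0,0,0],[0,0,15,0,0,0],[0,0,30,0,0,0],[0,0,40,0,0,0],[0,0,45,0,0,0],[-20,-20,40,0,0,0],[-30,-35,0,0,0,0],[-30,-35,0,0,0,0],[-10,-45,0,0,0,0],[0,-45,0,0,0,0],[0,-45,0,0,0,0],[0,-30,0,0,0,0]]'; python3 -m jog '[[0,0,0,0,0,0],[0,0,0,0,0,0]]'
python3 - <<'E'
from h import *
grab('scene','s7.png'); a=grab('top','t7.png'); grab('scene','s8.png'); print(status.get_state()['force'],status.get_state()['t'])
E
sed -n '/^u=/,$!p' m.py | sed 's/top0/t7/' > m2.py
cat >> m2.py <<'E'
u=lambda b:(b*255).astype(np.uint8)
rect(u(~((H>40)&(H<85)&(S>90))),(148,195,190,262),.025,'packet in tray')
E
python3 m2.py
```

```text
t: 19.4
eef_pos: [0.5305, 0.3929, 0.0135]
ee_rot: [3.139, -0.004, 1.467]
force: [0.5, -0.4, 0.1]
width: 0.0698
t: 20.6
eef_pos: [0.4373, 0.1327, 0.2138]
ee_rot: [3.128, -0.015, 1.474]
force: [1.3, 0.5, 0.5]
width: 0.0704
t: 20.8
eef_pos: [0.437, 0.1293, 0.217]
ee_rot: [3.124, -0.018, 1.471]
force: [0.2, 1.2, 0.2]
width: 0.0701
[ 0.74167978 -0.02000913 -0.0479962 ] 20.95
packet in tray c 561.1 386.0 size [ 60.6 163. ] ang 84.3
[[477.0, 364.0], [639.0, 348.0], [645.0, 408.0], [483.0, 424.0]]
```

View pics/s8.png

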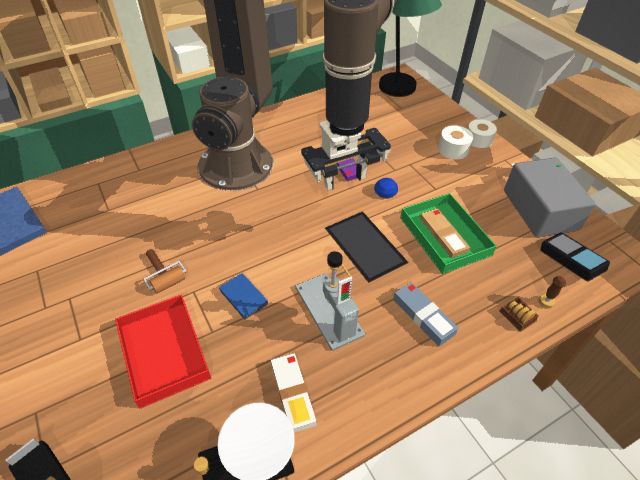

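Packet lies flat in the green tray, within 3 mm of its centre. The foot is up, everything else is where it was, and the robot touches nothing.

```bash
python3 -c "
from station import workorder
print(workorder.job_done())"
```

```text
the job is handed in; nothing more can be done
None
```

The brown packet (packet_a) read about 20 mm on the gauge, so I laid it flat in the green tray. I then handed the job in at about 21 s on the robot's clock. No verdict is reported.

- **Gauging:** The foot rested on the packet for about 1.7 s, with a push on the cap of 7 to 9 N, under its 11 N stop. I worked the thickness out from the height at which the cap began to yield, about 19.7 mm. I did not read the pointer itself. I let the foot spring right up and saw in the picture that it was up before I regripped the packet.
- **Final checks:** The packet's middle measures about 3 mm from the tray's centre and it lies parallel to the tray walls. In the last picture the cap is up. By eye, the other two packets, ink pad, paperweight and roller look unmoved; I did not measure them. The arm is clear, with the tool force back near zero.
- **What disagreed:** An automatic measurement of the cap in the scene picture was thrown off by the dark pad behind it. I used the top-view position instead, which matched the gauge geometry. An automatic fit of the pad outline also failed, and I did not need it. The arm creeps by about 0.5 to 2 mm in each row that commands no move, which I corrected as I went.

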